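# Screw a drained lid back on the open jar at a poultry stall

## Robot

A 6-joint arm with a two-finger parallel gripper is mounted at the origin on the work surface. World frame = base frame: x ahead of the robot, y to its left, z up, the work surface at z = 0. Lengths are in m, angles in rad, forces in N, time in s.
With the tool pointing down it reaches from about 0.35 to 0.85 m from the base axis. Payload 8.1 kg.
Tool frame: the origin (TCP) lies between the finger pads; the fingertips stand 11 mm ahead of it and the grasp point (between the pads) lies 8 mm behind it; y points along the fingers, z is the direction in which the jaws open and shut, and the axes are right-handed (so a half turn about y gives the same grasp; the last joint's range is limited). The gripper opens to 93 mm and grips with 3 to 60 N. Pads are 15 mm wide; open, the fingers measure 128 mm over their backs; the gripper's body (75 mm by 188 mm) begins 65 mm behind the grasp point.
Start: joints at [1.135, 0.13, 1.488, -0, 1.523, -0.085], TCP at [0.206, 0.563, 0.23] pointing down, gripper open.
Joint ranges: [-2.96, 2.96], [-0.89, 2.26], [0.02, 2.5], [-1.34, 4.48], [0, 2.73], [-2.66, 2.66]. Speed limits (rad/s): [2.39, 2.39, 2.79, 3.14, 3.14, 3.14].

## Interface

Orientations are given as a unit quaternion [w, x, y, z].
In Python, from rig import ctrl gives the robot as it stands.
- The arm moves only by the tool drive_tool, never from a script. Its argument "motion" is a list of rows, each a list of 7 numbers: the shift along the tool's x, y, z in cm, then the turn, a rotation vector about the tool's x, y, z in degrees, then the closure, from -1 (fully open) to 1 (shut). In form: [[x, y, z, rx, ry, rz, jaw], ...]. A call has 1 to 5 rows; each row shifts and turns the commanded pose from where the row before left it, along the tool's axes as they then stand; what a row does not reach is not made up. A row lasts 1/10 s, in which the tool goes at most 50 mm and 8.59 degrees, less where a joint would pass 70% of its speed; a pose out of reach is approached as far as the arm can. A call is refused whole if a number of a shift passes 5 or a number of a turn 8.59, either way. A call with a gripper value outside its range is refused whole. The fingers move at their own pace and stop on an object; "newtons" is the grip in N (left out, the last holds). Time passes only in rows, so rows that do not move let the fingers close. It gives the time, the measured TCP pose, the force and the opening at its end, in the units of the state.
- ctrl.get_state(): the state, without advancing time (a new reading comes with each control period).
- ctrl.grab_frame(name): name is "side" or "top" or "wrist"; returns a dict with "frame" (480x640x3 uint8, red, green, blue), "mtx" (3x3 intrinsics, pixels), "world_from_camera" (4x4, takes a point from camera to world coordinates). Camera axes: x right, y up, looking along -z (the intrinsics and any distortion apply to the point x, -y, -z); pixel columns grow to the right and rows downward; lengths in m; the calibration is good to about 2 mm. A picture is of the moment at which its call begins. There is no depth.
- ctrl.sign_off(): hands the job in, once; it reports no verdict.
The state is a dict: "time": time; "qpos": joint angles; "joint_vel": joint speeds; "effort": joint torques, N m; "position": TCP position; "tcp_rot": TCP orientation; "force": force on the tool from outside, world axes, zero at the start; "ft_torque": the same for the moment, N m; "grip_width": finger opening in m.
Only numpy, scipy, OpenCV 4.12 (cv2) and the standard library are available. Lean on these libraries where they do the work, as an engineer would, in place of code of your own. Each camera call takes 0.05 s, during which the arm holds its last target. There are 200 camera calls.

## Task

One of the two square jars in the steel caddy stands open; its lid is draining on edge in the wire rack, next to a wider lid and a dish that do not fit. Put the lid on the jar the way it should go: level on the mouth, turned back until it drops into the thread, then screwed down until it is properly tight. Leave the jar in its place in the caddy and do not disturb the things around it.

Things in the scene. Friction and masses are not known exactly. Their poses are not given: they have to be found in the camera images.
- lid_mid (a point): The jar's screw lid, a grey plastic cup: 60 mm across, 18 mm high, about 30 g; this is its centre, half-way up. z axis along the lid's axis, out of its closed outer face (z up = right way up). Closed face 2.5 mm, skirt 2.8 mm thick. At the start on edge in one of the rack's three slots (which one varies): z level, along the rack's +y; centre 44 mm, top edge 74 mm above the table.
- lid_rim (a point): Centre of the lid's open edge, 9 mm from its centre. Three lugs, 120 degrees apart, stand 4 mm inwards from the skirt near this edge. On edge, the lid's upper part is free above the prongs and is pinched from above across its 18 mm. So held it cannot be set level: lower its edge to the table, lean it over, let it lie down outer face up, and take it again across the 60 mm.
- jar_mouth (a point): Centre of the open jar's mouth at the height of its rim, 123 mm above the table; z up along the jar's axis. The neck is 44 mm across, 21 mm high, with a right-handed three-start thread standing out to 52 mm: clockwise from above goes down, 21 mm a turn. Where the thread starts lie has to be felt for. Set on at random, the lid rides on the ridges, its centre 4 mm above the rim to 0.5 mm below.
- jar_neck (a point): Middle of the jar's neck, 10 mm below the rim. Lid turned back (anticlockwise, up to 95 degrees, climbing the ridges): its lugs fall 6 mm off the ridge ends into the thread starts, and some 20 degrees on meet stop ribs; lid centre now 1 to 2.5 mm below the rim. Turned clockwise before that it only jams, high, on these ribs.
- jar_shoulder (a point): Centre of the jar's shoulder, 21 mm below the rim, where the neck begins. From the thread start the lid takes about 100 degrees clockwise until its inside lands on the rim, its centre 6.5 mm below the rim and its open edge 5 mm above the shoulder; then it stops hard. Tight is 0.5 N m or more; it then stays clamped when let go.
- jar: The open jar: square, 84 mm wide, shoulder 98 mm and rim 119 mm above its underside, white plastic, full, about 0.75 kg. Origin at the centre of its underside, z up. It stands loose, with 1.5 mm play, in one of the caddy's two end bays (which one varies); the square bay keeps it from turning.
- caddy: Steel caddy screwed to the table, 93 x 273 mm (its x, y), walls 50 mm high. Origin at the centre of its underside. Three square bays in a row along y, at y = -90, 0 and +90 mm: a jar in each end bay, a low tin in the middle. The table between caddy, rack and robot is always clear for 55 mm all round the point x 0.45, y 0.03 m.
- rack: Wire draining rack fixed to the table, 85 x 225 mm (its x, y). Origin at the centre of its underside. Three slots across it at y = -72, 0 and +72 mm; the things stand on two rails, each between two pairs of prongs at x = -22 and +22 mm whose tops are 52 mm above the table.
- closed_jar: The other jar of the same kind with its lid on, top 126 mm above the table. Origin at the centre of its underside. To be left alone.
- wide_lid_mid (a point): A wider lid, 80 mm across and 18 mm high, on edge in another slot of the rack; its centre. It does not fit. To be left alone.
- dish_mid (a point): Cream enamel dish, 90 mm across and 18 mm high, on edge in another slot of the rack; its centre. To be left alone.
- spice_tin: Aluminium tin, 62 mm across, 75 mm high, in the caddy's middle bay; centre of its underside. To be left alone.
- whetstone: Whetstone on its wooden base, 62 x 200 mm (its x, y), 24 mm high, at the front right; centre of its underside. To be left alone.
- knife: Boning knife, 270 mm long along its y, 16 mm high, lying at the right; point near the middle of its underside. To be left alone.

How it is judged:
On the way:
1. the lid, level on the mouth, has dropped into the thread and is not yet screwed down (horizontal distance between lid_mid and jar_mouth below 0.0025 m and angle between the z axis of lid_mid and the z axis of jar_mouth, either way round below 0.04 rad and z of lid_mid in the frame of jar_mouth between -0.005 and -0.0018 m), for 0.1 s.
At the end, for the whole second after the job is handed in: The lid is on the open jar, level (within 2.3 degrees) and centred (2.5 mm), screwed home with its inside on the rim (within 0.5 mm) and still clamped tight against the thread (at least 15 N) when let go; the jar stands upright in its bay where it was (within 12 mm). Nothing else disturbed (horizontal distance between lid_mid and jar_mouth below 0.0025 m and angle between the z axis of lid_mid and the z axis of jar_mouth, either way round below 0.04 rad and z of lid_mid in the frame of jar_mouth between -0.0075 and -0.006 m and contact force between lid and jar above 15 N and distance of jar_mouth from where it was at the start of the episode below 0.012 m and angle between jar_mouth's own z axis and vertical below 0.06 rad); the robot touches nothing.
It fails at once if the closed jar or the tin is pushed out of its place (distance of closed_jar from where it was at the start of the episode above 0.02 m or distance of spice_tin from where it was at the start of the episode above 0.03 m).
It fails at once if the wider lid or the dish is pushed out of its place (distance of any of wide_lid_mid, dish_mid from where it was at the start of the episode above 0.025 m).
It fails at once if the whetstone or the knife is pushed away (distance of any of whetstone, knife from where it was at the start of the episode above 0.03 m).
It fails at once if the jar is lifted out of the caddy or tipped over (height (world z) of jar_mouth above 0.145 m or angle between jar_mouth's own z axis and vertical above 0.25 rad).
It also fails if it takes over 61 s, if anything falls off the work surface, if the arm or the gripper's body presses on something with over 40 N, if the wrist force passes 120 N, or if a joint passes its speed limit or range.

## Working session

There is one attempt and no reset: what is moved stays moved. The work goes in short steps, Python scripts to look and compute and a tool call to move; the robot and the scene stay as the last step left them, time stands still between calls to the robot, and variables do not carry over. Pictures are saved under pics/ and viewed, about 8 in all and at most 12, crops included, and the job is handed in when it is done.

Besides the shell and the picture viewer there is one more tool, called in YAML: its name, and indented under it one key for each argument. drive_tool: Moves the arm, as the interface text tells. Its arguments: {"type":"object","properties":{"motion":{"type":"array","items":{"type":"array","items":{"type":"number"}}},"newtons":{"type":"number"}},"required":["motion"]}

```bash
mkdir -p pics; ls; cat > h.py <<'E'
import numpy as np, cv2
from rig import ctrl
from scipy.spatial.transform import Rotation as R
def grab(n,f=None):
    d=ctrl.grab_frame(n)
    if f: cv2.imwrite('pics/'+f+'.png',d['frame'][:,:,::-1])
    np.savez('cal_%s.npz'%(f or n),K=d['mtx'],T=d['world_from_camera'],frame=d['frame'])
    return d
def ray(f,u,v):
    d=np.load('cal_%s.npz'%f);K,T=d['K'],d['T']
    p=np.linalg.solve(K,[u,v,1.]);r=T[:3,:3]@np.array([p[0],-p[1],-p[2]]);return T[:3,3],r
def atz(f,u,v,z):
    o,r=ray(f,u,v);return o+r*(z-o[2])/r[2]
def proj(f,P):
    d=np.load('cal_%s.npz'%f);K,T=d['K'],d['T']
    c=T[:3,:3].T@(np.asarray(P)-T[:3,3]);q=K@np.array([c[0],-c[1],-c[2]]);return q[:2]/q[2]
def st():
    s=ctrl.get_state();q=s['tcp_rot'];M=R.from_quat([q[1],q[2],q[3],q[0]]).as_matrix()
    return s,M
E
python3 - <<'E'
from h import *
s,M=st();print(s);print(M.round(3))
for n in('top','side'):
    d=grab(n,n+'0');print(n,d['mtx'].round(1).tolist(),d['world_from_camera'].round(3).tolist())
E
```

```text
pics
{'time': 0.0, 'qpos': array([ 1.13461043e+00,  1.31161500e-01,  1.48924824e+00, -8.66511564e-06,
        1.52300517e+00, -8.53828813e-02]), 'joint_vel': array([ 0.00047153, -0.00106726, -0.00028994,  0.00118069, -0.00126389,
       -0.00038323]), 'effort': array([ 1.33800026e-03, -5.59850657e+01, -4.91755879e+01,  7.69682019e-02,
        3.58789566e-02, -2.31833892e-04]), 'position': array([0.20593443, 0.56297674, 0.22860428]), 'tcp_rot': array([-0.6956338 ,  0.69688033, -0.12355557,  0.12322925]), 'force': array([-0.25194453, -0.20981683, -0.74040538]), 'ft_torque': array([-0.05116344,  0.03863459,  0.03226103]), 'grip_width': 0.09345458463538574}
[[ 0.939 -0.001  0.344]
 [-0.344 -0.002  0.939]
 [-0.    -1.    -0.002]]
top [[494.4, 0.0, 318.2], [0.0, 494.4, 240.7], [0.0, 0.0, 1.0]] [[-0.028, 0.989, -0.148, 0.375], [-1.0, -0.025, 0.019, -0.029], [0.015, 0.149, 0.989, 1.144], [0.0, 0.0, 0.0, 1.0]]
side [[570.1, 0.0, 317.7], [0.0, 570.1, 234.9], [0.0, 0.0, 1.0]] [[0.916, 0.276, -0.293, 0.204], [-0.402, 0.658, -0.637, -0.728], [0.017, 0.701, 0.713, 0.843], [0.0, 0.0, 0.0, 1.0]]
```

View pics/top0.png

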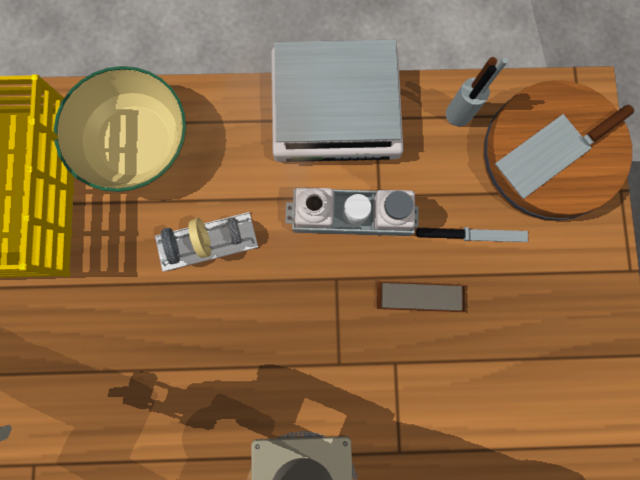

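View pics/side0.png

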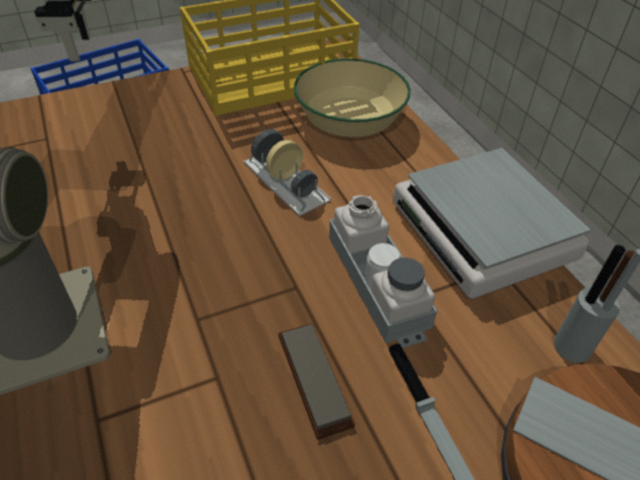

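Top picture: open jar at (314,203), tin (357,208), closed jar (398,205); rack with the small lid at (234,232), dish (200,238), wide lid (170,245). I'll enlarge crops of the rack and open jar from both views.

```bash
python3 - <<'E'
from h import *
def crop(f,u0,v0,w,h,s): 
    a=np.load('cal_%s.npz'%f)['frame'][v0:v0+h,u0:u0+w,::-1]
    return cv2.resize(a,None,fx=s,fy=s,interpolation=cv2.INTER_CUBIC)
top=np.hstack([crop('top0',150,200,120,75,4),crop('top0',280,175,80,75,4)])
b=np.hstack([crop('side0',240,120,100,75,4),crop('side0',325,180,100,75,4)])
print(top.shape,b.shape)
cv2.imwrite('pics/c0.png',np.vstack([top[:300,:800],b[:300,:800]]))
for n,p in dict(lid=('top0',234,232,.05),mouth=('top0',314,204,.123),closed=('top0',398,206,.126),rA=('top0',170,246,.04)).items(): print(n,atz(*p).round(4))
E
```

```text
(300, 800, 3) (300, 800, 3)
lid [0.5636 0.1384 0.05  ]
mouth [ 0.6067 -0.0413  0.123 ]
closed [ 0.5974 -0.2183  0.126 ]
rA [0.5371 0.2833 0.04  ]
```

View pics/c0.png

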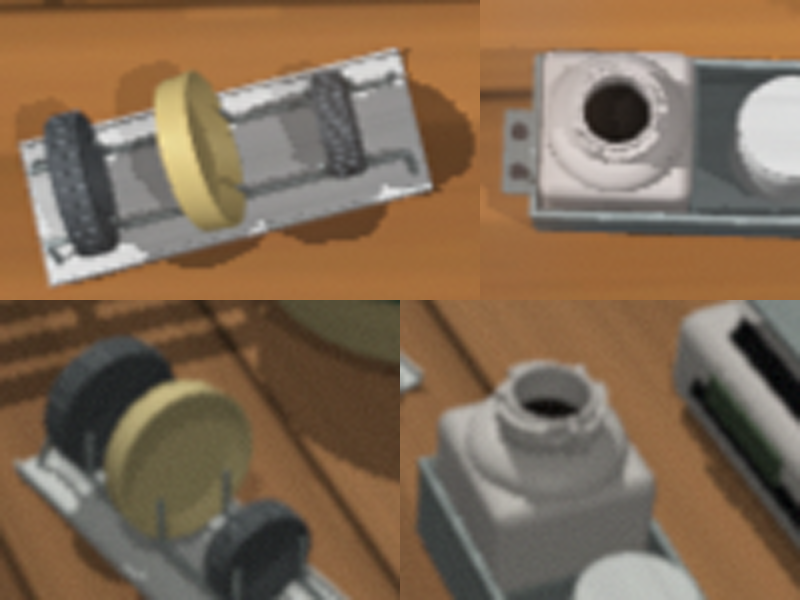

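Crop: rack corners (crop px) about (20,143),(400,50),(432,187),(50,285); small lid 314–362 x 70–175; mouth hole centred about (617,112); side crop mouth centred about (552,388).

```bash
cat >> h.py <<'E'
def tri(a,b):
    A=np.zeros((3,3));B=np.zeros(3);rs=[ray(*a),ray(*b)]
    for o,r in rs:
        r=r/np.linalg.norm(r);P=np.eye(3)-np.outer(r,r);A+=P;B+=P@o
    x=np.linalg.solve(A,B);g=[np.linalg.norm(np.cross(x-o,r/np.linalg.norm(r))) for o,r in rs]
    return x,max(g)
E
python3 - <<'E'
from h import *
T=lambda x,y:('top0',(x+.5)/4-.5+150,(y+.5)/4-.5+200)
J=lambda x,y:('top0',(x-480+.5)/4-.5+280,(y+.5)/4-.5+175)
S1=lambda x,y:('side0',(x+.5)/4-.5+240,(y-300+.5)/4-.5+120)
S2=lambda x,y:('side0',(x-400+.5)/4-.5+325,(y-300+.5)/4-.5+180)
c=[atz(*T(*p),.004) for p in((20,143),(400,50),(432,187),(50,285))]
for i in range(4): print('corner',c[i].round(4),np.linalg.norm(c[i]-c[i-1]).round(4))
m=np.mean(c,0);e=(c[0]+c[3]-c[1]-c[2]);e/=np.linalg.norm(e);print('rack',m.round(4),'+-y dir',e.round(3),np.degrees(np.arctan2(e[1],e[0])))
for k in(-.072,0,.072): print('slot',(m+k*e).round(4))
# lid top-edge points: in top crop, near/far of lid
print('lid from top px', atz(*T(338,122),.055).round(4), atz(*T(335,72),.06).round(4))
print('lid side',tri(T(338,122),S1(262,552)))
print('mouth tri',tri(J(617,111),S2(552,386)), atz(*J(617,111),.123), atz(*S2(552,386),.123))
m=np.array([.606,-.042,.123])
for f,ox,oy,vx in(('top0',280,175,480),('side0',325,180,400)):
    pass
E
```

```text
corner [0.5682 0.3294 0.004 ] 0.0853
corner [0.6179 0.1087 0.004 ] 0.2262
corner [0.5363 0.0908 0.004 ] 0.0836
corner [0.485  0.3105 0.004 ] 0.2256
rack [0.5519 0.2099 0.004 ] +-y dir [-0.223  0.975  0.   ] 102.91366341456668
slot [0.5679 0.1397 0.004 ]
slot [0.5519 0.2099 0.004 ]
slot [0.5358 0.28   0.004 ]
lid from top px [0.567  0.1374 0.055 ] [0.5944 0.1382 0.06  ]
lid side (array([0.56909097, 0.13859963, 0.04589879]), np.float64(0.0005350441421355714))
mouth tri (array([ 0.60968772, -0.04133656,  0.12839598]), np.float64(0.0007065728861424562)) [ 0.61024416 -0.0411743   0.123     ] [ 0.6134937  -0.03623231  0.123     ]
```

drive_tool:
  motion:
    - [0,0,0,0,-8.25,0,0.14]
    - [0,0,0,0,-8.25,0,0.14]
    - [0,0,0,0,-8.25,0,0.14]
    - [0,0,0,0,-8.25,0,0.14]
    - [1.7,0,-3.3,0,0,0,0.14]

```text
time: 0.6
position: [0.228, 0.5364, 0.2288]
tcp_rot: [0.702, -0.702, -0.082, 0.083]
force: [0.5, -0.1, 0.9]
grip_width: 0.0579
```

drive_tool:
  motion:
    - [1.7,0,-3.3,0,0,0,0.14]
    - [1.7,0,-3.3,0,0,0,0.14]
    - [1.7,0,-3.3,0,0,0,0.14]
    - [1.7,0,-3.3,0,0,0,0.14]
    - [1.7,0,-3.3,0,0,0,0.14]

```text
time: 1.1
position: [0.3503, 0.3918, 0.2292]
tcp_rot: [-0.702, 0.703, 0.079, -0.08]
force: [0.5, 0.9, 0.1]
grip_width: 0.0401
```

drive_tool:
  motion:
    - [1.7,0,-3.3,0,0,0,0.14]
    - [1.7,0,-3.3,0,0,0,0.14]
    - [1.7,0,-3.3,0,0,0,0.14]
    - [1.7,0,-3.3,0,0,0,0.14]
    - [1.7,0,-3.3,0,0,0,0.14]

```text
time: 1.6
position: [0.47, 0.25, 0.2293]
tcp_rot: [-0.703, 0.703, 0.079, -0.08]
force: [-0.2, 0.8, 0.1]
grip_width: 0.0399
```

drive_tool:
  motion:
    - [1.7,0,-3.3,0,0,0,0.14]
    - [1.7,0,-3.3,0,0,0,0.14]
    - [1.7,0,-3.3,0,0,0,0.14]
    - [1.7,0,-3.3,0,0,0,0.14]
    - [0,0,0,0,0,0,0.14]

```text
time: 2.1
position: [0.567, 0.1342, 0.2288]
tcp_rot: [-0.702, 0.703, 0.078, -0.078]
force: [-0.0, -0.1, -0.6]
grip_width: 0.0405
```

```bash
cat >> h.py <<'E'
def plan(P,ang=None):
    """remaining tool-frame shift (cm) to world P, plus jaw yaw"""
    s,M=st();print('t',round(s['time'],2),'pos',s['position'].round(4),'jaw deg',np.degrees(np.arctan2(M[1,2],M[0,2])).round(2),'down',M[:,1].round(4),'w',round(s['grip_width'],4),'F',s['force'].round(1),'T',s['ft_torque'].round(2),'q',s['qpos'].round(2))
    print(' shift cm',((M.T@(np.asarray(P)-s['position']))*100).round(2))
E
python3 - <<'E'
from h import *
plan([.568,.139,.19]); grab('wrist','w1')
E
```

```text
t 2.1 pos [0.567  0.1342 0.2288] jaw deg 102.67 down [-5.0e-04 -1.4e-03 -1.0e+00] w 0.0405 F [-0.  -0.1 -0.6] T [0.07 0.04 0.02] q [ 0.15  0.08  1.54 -0.    1.52 -1.65]
 shift cm [0.21 3.88 0.45]
```

View pics/w1.png

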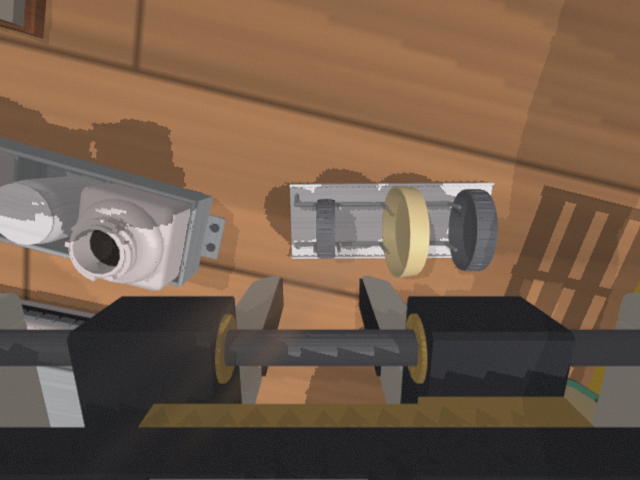

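Wrist view: rack level in the picture, lid at (326,228), dish (406,232), wide lid (473,230), mouth hole at (104,246). I need to see which way the lid's open side faces.

```bash
python3 - <<'E'
from h import *
for p in((326,228,.05),(326,200,.05),(326,256,.05)): print('lid',atz('w1',*p).round(4))
print('mouth w', atz('w1',104,246,.123).round(4), tri(('w1',104,246),('top0',314,202.5)))
print(np.load('cal_w1.npz')['T'].round(3))
a=np.load('cal_side0.npz')['frame'][125:205,245:325,::-1]
a=cv2.convertScaleAbs(cv2.resize(a,None,fx=7,fy=7,interpolation=cv2.INTER_CUBIC),alpha=1.8)
cv2.imwrite('pics/c1.png',a)
E
```

```text
lid [0.5661 0.1385 0.05  ]
lid [0.5386 0.1322 0.05  ]
lid [0.5949 0.1451 0.05  ]
mouth w [ 0.6051 -0.0364  0.123 ] (array([ 0.61068065, -0.04198294,  0.11314906]), np.float64(0.001575169267416044))
[[-0.218 -0.945 -0.242  0.5  ]
 [ 0.976 -0.212 -0.052  0.119]
 [-0.002 -0.247  0.969  0.385]
 [ 0.     0.     0.     1.   ]]
```

View pics/c1.png

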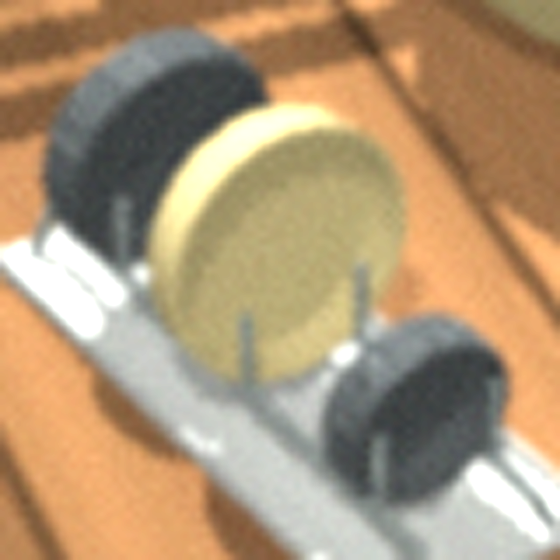

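The lid's recess with a lug faces the side camera, so the closed face points along rack +y (world angle about 103°, tool +z). Now descend and pinch it.

drive_tool:
  motion:
    - [0.1,3.5,0.45,0,0,0,0.14]
    - [0,3.5,0,0,0,0,0.14]
    - [0,3.5,0,0,0,0,0.14]
    - [0,3.5,0,0,0,0,0.14]
    - [0,1.5,0,0,0,0,0.14]
  newtons: 15

```text
time: 2.65
position: [0.5617, 0.1432, 0.0705]
tcp_rot: [0.703, -0.703, -0.078, 0.082]
force: [-0.3, -0.3, 0.5]
grip_width: 0.0398
```

drive_tool:
  motion:
    - [0,1.2,0,0,0,0,0.14]
    - [0,0,0,0,0,0,1]
    - [0,0,0,0,0,0,1]
    - [0,0,0,0,0,0,1]
    - [0,0,0,0,0,0,1]
  newtons: 15

```text
time: 3.15
position: [0.5665, 0.1427, 0.0644]
tcp_rot: [0.703, -0.703, -0.08, 0.078]
force: [0.8, -0.1, 3.0]
grip_width: 0.0173
```

```bash
python3 -c "
from h import *
plan([.567,.139,.061])"
```

```text
t 3.15 pos [0.5665 0.1427 0.0644] jaw deg 102.9 down [ 2.9e-03  5.0e-04 -1.0e+00] w 0.0173 F [ 0.8 -0.1  3. ] T [ 0.12 -0.04 -0.01] q [ 0.16  0.22  1.7   0.    1.22 -1.64]
 shift cm [-0.04  0.34 -0.37]
```

drive_tool:
  motion:
    - [0,-2,0,0,0,0,1]
    - [0,-3,0,0,0,0,1]
    - [0,-3,0,0,0,0,1]
    - [0,-3,0,0,0,0,1]
    - [0,-2,0,0,0,0,1]

```text
time: 3.65
position: [0.5664, 0.1426, 0.1963]
tcp_rot: [0.703, -0.703, -0.081, 0.078]
force: [0.7, 0.2, 0.8]
grip_width: 0.0173
```

drive_tool:
  motion:
    - [-2.5,0,-1.5,0,0,0,1]
    - [-2.5,0,-1.5,0,0,0,1]
    - [-2.5,0,-1.5,0,0,0,1]
    - [-2.5,0,-1.5,0,0,0,1]
    - [-2.5,0,-1.5,0,0,0,1]

```text
time: 4.15
position: [0.4596, 0.0408, 0.1934]
tcp_rot: [-0.703, 0.703, 0.08, -0.079]
force: [0.6, -0.0, -0.2]
grip_width: 0.0177
```

drive_tool:
  motion:
    - [0,0,0,0,8.58,0,1]
    - [0,0,0,0,8.58,0,1]
    - [0,0,0,0,8.58,0,1]
    - [0,0,0,0,8.58,0,1]
    - [0,0,0,0,8.58,0,1]

```text
time: 4.65
position: [0.4604, 0.0414, 0.1935]
tcp_rot: [0.683, -0.682, 0.185, -0.186]
force: [0.3, -0.0, -1.2]
grip_width: 0.0174
```

drive_tool:
  motion:
    - [0,0,0,0,8.58,0,1]
    - [0,0,0,0,8.58,0,1]
    - [0,0,0,0,8.58,0,1]
    - [0,0,0,0,8.58,0,1]
    - [0,0,0,0,8.58,0,1]

```text
time: 5.15
position: [0.4604, 0.0414, 0.1935]
tcp_rot: [0.568, -0.567, 0.421, -0.422]
force: [-0.4, -0.4, -0.1]
grip_width: 0.0174
```

drive_tool:
  motion:
    - [0,0,0,0,8.58,0,1]
    - [0,0,0,0,8.58,0,1]
    - [0,0,0,0,0,0,1]

```text
time: 5.45
position: [0.4604, 0.0414, 0.1934]
tcp_rot: [-0.499, 0.499, -0.501, 0.501]
force: [0.6, -0.6, -0.8]
grip_width: 0.0178
```

```bash
python3 -c "
from h import *
plan([.45,.03,.10]);grab('side','s1')
p=proj('s1',[0.45,.04,.12]);print(p)
d=np.load('cal_s1.npz')['frame'][:,:,::-1]
u,v=p.astype(int);u=max(u,80);v=max(v,70)
cv2.imwrite('pics/s1c.png',cv2.convertScaleAbs(cv2.resize(d[max(0,v-70):v+70,u-80:u+80],None,fx=4,fy=4,interpolation=cv2.INTER_CUBIC),alpha=1.4))"
```

```text
t 5.45 pos [0.4604 0.0414 0.1934] jaw deg -0.21 down [ 0.0014 -0.     -1.    ] w 0.0178 F [ 0.6 -0.6 -0.8] T [-0.04  0.06  0.05] q [-0.02 -0.23  1.91 -0.    1.47 -0.02]
 shift cm [ 1.15  9.34 -1.05]
[266.98319073 199.61837761]
```

View pics/s1c.png

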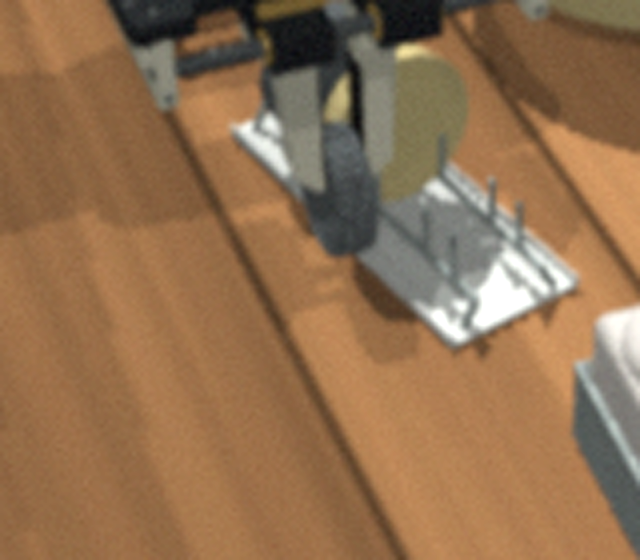

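The lid hangs free in the fingers at crop (345,190), clear of the rack. Lean it over.

drive_tool:
  motion:
    - [0.2,0,0,8.5,0,0,1]
    - [0.2,0,0,8.5,0,0,1]
    - [0.2,0,0,8.5,0,0,1]
    - [0.2,0,0,8.5,0,0,1]
    - [0.2,0,0,8.5,0,0,1]

```text
time: 6.0
position: [0.4991, 0.0373, 0.1842]
tcp_rot: [-0.638, 0.304, -0.3, 0.641]
force: [17.1, 4.0, -23.7]
grip_width: 0.0173
```

drive_tool:
  motion:
    - [0,1.6,-1.6,0,0,0,1]
    - [0,1.6,-1.6,0,0,0,1]
    - [0,1.6,-1.6,0,0,0,1]
    - [0,1.6,-1.6,0,0,0,1]
    - [0,0,0,0,0,0,1]

```text
time: 6.5
position: [0.5191, 0.0418, 0.1066]
tcp_rot: [-0.632, 0.314, -0.308, 0.638]
force: [-1.1, -0.1, 0.3]
grip_width: 0.0175
```

```bash
python3 -c "
from h import *
plan([.455,.03,.048]);grab('side','s2')
p=proj('s2',[0.46,.03,.07]);print(p)
d=np.load('cal_s2.npz')['frame'][:,:,::-1]
u,v=p.astype(int);u=max(u,80);v=max(v,70)
a=cv2.convertScaleAbs(cv2.resize(d[v-50:v+50,u-60:u+60],None,fx=5,fy=5,interpolation=cv2.INTER_CUBIC),alpha=1.6)
cv2.imwrite('pics/s2c.png',a)"
```

```text
t 6.5 pos [0.5191 0.0418 0.1066] jaw deg 0.24 down [ 0.6128 -0.011  -0.7901] w 0.0175 F [-1.1 -0.1  0.3] T [-0.07  0.44 -0.01] q [-0.02 -0.63  2.5   0.    0.62 -0.02]
 shift cm [ 1.14  0.72 -8.66]
[274.79061972 220.62386996]
```

View pics/s2c.png

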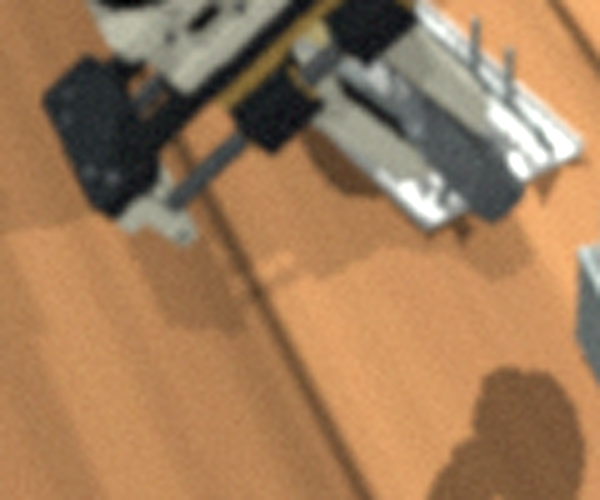

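The fold joint (j3) hit its 2.5 limit: leaning towards the base cannot be reached here. I'll straighten up and lean sideways (towards −y) instead, with the closed face turned to +y.

drive_tool:
  motion:
    - [0,-1.4,1.1,0,0,0,1]
    - [0,-1.4,1.1,0,0,0,1]
    - [0,-1.4,1.1,0,0,0,1]
    - [0,-1.4,1.1,0,0,0,1]
    - [0,-1.4,1.1,0,0,0,1]

```text
time: 7.05
position: [0.5202, 0.0424, 0.2005]
tcp_rot: [-0.633, 0.311, -0.307, 0.639]
force: [-0.1, 0.1, -0.8]
grip_width: 0.0175
```

drive_tool:
  motion:
    - [0,0,0,-7.6,0,0,1]
    - [0,0,0,-7.6,0,0,1]
    - [0,0,0,-7.6,0,0,1]
    - [0,0,0,-7.6,0,0,1]
    - [0,0,0,-7.6,0,0,1]

```text
time: 7.55
position: [0.521, 0.0424, 0.2012]
tcp_rot: [-0.497, 0.501, -0.499, 0.503]
force: [-0.4, -0.3, -0.2]
grip_width: 0.0175
```

drive_tool:
  motion:
    - [0,0,-1,0,-8.58,0,1]
    - [0,0,-1,0,-8.58,0,1]
    - [0,0,0,0,-8.58,0,1]
    - [0,0,0,0,-8.58,0,1]
    - [0,0,0,0,-8.58,0,1]

```text
time: 8.05
position: [0.5004, 0.041, 0.1999]
tcp_rot: [-0.646, 0.651, -0.28, 0.284]
force: [-0.3, 0.6, 0.4]
grip_width: 0.0172
```

drive_tool:
  motion:
    - [0,0,0,0,-8.58,0,1]
    - [0,0,0,0,-8.58,0,1]
    - [0,0,0,0,-8.58,0,1]
    - [0,0,0,0,-8.58,0,1]
    - [0,0,0,0,-8.58,0,1]

```text
time: 8.55
position: [0.5004, 0.0411, 0.2]
tcp_rot: [-0.704, 0.709, -0.025, 0.027]
force: [0.3, -1.3, -0.9]
grip_width: 0.0173
```

drive_tool:
  motion:
    - [0,0,0,0,-4.2,0,1]
    - [0,0,0,0,0,0,1]

```text
time: 8.75
position: [0.5005, 0.041, 0.1998]
tcp_rot: [-0.704, 0.71, -0.001, 0.003]
force: [-1.0, 0.6, -0.4]
grip_width: 0.0175
```

```bash
python3 -c "
from h import *
plan([.46,.0,.14])"
```

```text
t 8.75 pos [0.5005 0.041  0.1998] jaw deg 89.73 down [ 0.0027 -0.008  -1.    ] w 0.0175 F [-1.   0.6 -0.4] T [ 0.09  0.02 -0.04] q [-0.01 -0.12  1.8  -0.01  1.47 -1.58]
 shift cm [-4.05  6.   -4.07]
```

drive_tool:
  motion:
    - [-2,0,0,8.5,0,0,1]
    - [-2,0,0,8.5,0,0,1]
    - [0,0,0,8.5,0,0,1]
    - [0,0,0,8.5,0,0,1]
    - [0,0,0,8,0,0,1]

```text
time: 9.25
position: [0.4613, 0.0403, 0.2004]
tcp_rot: [0.913, -0.409, -0.001, -0.006]
force: [-0.9, 1.0, -1.6]
grip_width: 0.0174
```

drive_tool:
  motion:
    - [0,1.5,-1.4,0,0,0,1]
    - [0,1.5,-1.4,0,0,0,1]
    - [0,1.5,-1.4,0,0,0,1]
    - [0,1.5,-1.4,0,0,0,1]
    - [0,0,0,0,0,0,1]

```text
time: 9.75
position: [0.4589, 0.0397, 0.1145]
tcp_rot: [0.912, -0.41, 0.003, -0.003]
force: [-0.0, 0.1, -0.4]
grip_width: 0.0177
```

```bash
python3 -c "
from h import *
plan([.46,.03,.053])"
```

```text
t 9.75 pos [0.4589 0.0397 0.1145] jaw deg 89.37 down [ 0.0031  0.664  -0.7478] w 0.0177 F [-0.   0.1 -0.4] T [-0.32  0.01  0.06] q [-0.52  0.08  1.95  0.62  1.54 -2.24]
 shift cm [ 0.13  3.95 -4.81]
```

drive_tool:
  motion:
    - [0,1,-1.2,0,0,0,1]
    - [0,1,-1.2,0,0,0,1]
    - [0,1,-1.2,0,0,0,1]
    - [0,1,-1.2,0,0,0,1]
    - [0,0,0,0,0,0,1]

```text
time: 10.25
position: [0.4591, 0.0301, 0.0523]
tcp_rot: [0.912, -0.41, 0.003, -0.003]
force: [-0.2, -0.2, -0.3]
grip_width: 0.0173
```

drive_tool:
  motion:
    - [0,0.22,-0.2,0,0,0,1]
    - [0,0.22,-0.2,0,0,0,1]
    - [0,0,0,0,0,0,1]

```text
time: 10.55
position: [0.4606, 0.0297, 0.0484]
tcp_rot: [0.912, -0.411, 0.001, -0.004]
force: [-1.0, 0.1, -0.7]
grip_width: 0.0169
```

```bash
python3 -c "
from h import *
plan([.46,.03,.046]);grab('side','s3')
p=proj('s3',[0.46,.03,.04]);print(p)
d=np.load('cal_s3.npz')['frame'][:,:,::-1]
u,v=p.astype(int)
a=cv2.convertScaleAbs(cv2.resize(d[v-50:v+50,u-60:u+60],None,fx=5,fy=5,interpolation=cv2.INTER_CUBIC),alpha=1.6)
cv2.imwrite('pics/s3c.png',a)"
```

```text
t 10.55 pos [0.4606 0.0297 0.0484] jaw deg 89.62 down [ 0.0058  0.6628 -0.7488] w 0.0169 F [-1.   0.1 -0.7] T [-0.32 -0.    0.01] q [-0.54  0.21  1.95  0.62  1.44 -2.33]
 shift cm [-0.06  0.2  -0.14]
[275.34398093 231.49723037]
```

View pics/s3c.png

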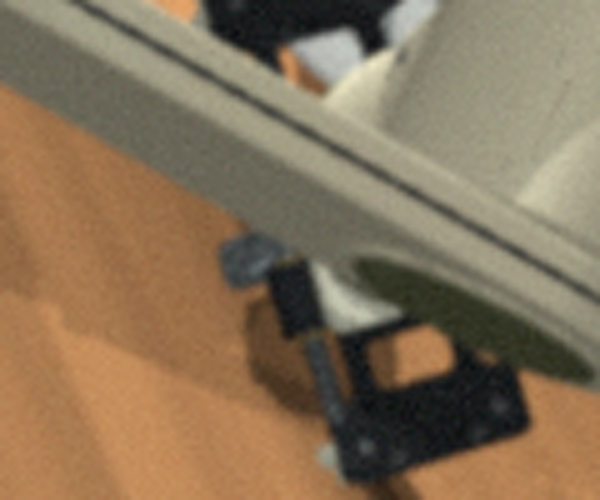

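drive_tool:
  motion:
    - [0,0.22,-0.2,0,0,0,1]
    - [0,0.15,-0.13,0,0,0,1]
    - [0,0,0,0,0,0,1]

```text
time: 10.9
position: [0.4613, 0.0293, 0.0442]
tcp_rot: [0.912, -0.41, 0.001, -0.004]
force: [0.1, -3.0, 7.3]
grip_width: 0.0174
```

drive_tool:
  motion:
    - [0,0,0,0,0,0,0.45]
    - [0,0,0,0,0,0,0.4]
    - [0,0,0,0,0,0,0.35]
    - [0,0,0,0,0,0,0.35]
    - [0,0,0,0,0,0,0.35]

```text
time: 11.4
position: [0.4602, 0.0299, 0.0431]
tcp_rot: [0.912, -0.41, 0.001, -0.004]
force: [-0.7, 0.5, 0.2]
grip_width: 0.0299
```

drive_tool:
  motion:
    - [0,-1,0,0,0,0,0.35]
    - [0,-1.5,0,0,0,0,0.35]
    - [0,-2,0,0,0,0,0.35]
    - [0,-3,0,0,0,0,0.35]
    - [0,-3,0,0,0,0,0.35]

```text
time: 11.9
position: [0.4597, -0.0413, 0.1235]
tcp_rot: [0.912, -0.411, 0.001, -0.004]
force: [0.4, -0.9, -0.4]
grip_width: 0.03
```

drive_tool:
  motion:
    - [0,-3,0,-8.5,0,0,0.35]
    - [0,0,0,-8.5,0,0,-0.5]
    - [0,0,0,-8.5,0,0,-1]
    - [0,0,0,-8.5,0,0,-1]
    - [0,0,0,-8,0,0,-1]

```text
time: 12.4
position: [0.461, -0.0611, 0.1474]
tcp_rot: [-0.702, 0.712, -0.001, 0.006]
force: [-0.4, 0.5, -0.4]
grip_width: 0.0579
```

```bash
python3 -c "
from h import *
plan([.46,.03,.15]);grab('wrist','w2');grab('top','t2')
f=np.load('cal_t2.npz')['frame'][:,:,::-1];u,v=proj('t2',[.46,.03,.01]).astype(int);print(u,v)
a=cv2.resize(f[v-38:v+37,u-40:u+40],None,fx=4,fy=4,interpolation=cv2.INTER_CUBIC)
b=np.load('cal_w2.npz')['frame'][:,:,::-1];b=cv2.resize(b,(400,300))
cv2.imwrite('pics/m2.png',cv2.convertScaleAbs(np.hstack([a,b]),alpha=1.4))"
```

```text
t 12.4 pos [ 0.461  -0.0611  0.1474] jaw deg 89.44 down [ 0.0062 -0.015  -0.9999] w 0.0579 F [-0.4  0.5 -0.4] T [ 0.04  0.02 -0.08] q [-0.23 -0.2   1.96 -0.01  1.37 -1.79]
 shift cm [-0.19 -0.39  9.11]
284 278
```

View pics/m2.png

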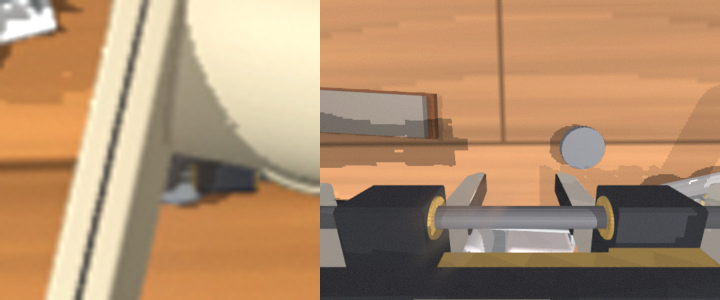

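The wrist half shows the lid lying flat, closed grey face up, at about full-frame (421,235). Locate it precisely.

```bash
python3 -c "
from h import *
f=np.load('cal_w2.npz')['frame'];h=cv2.cvtColor(f,cv2.COLOR_RGB2HSV)
m=((h[...,1]<70)).astype('uint8');m[:190]=0;m[270:]=0;m[:,:370]=0;m[:,470:]=0
n,l,s,c=cv2.connectedComponentsWithStats(m);i=1+s[1:,4].argmax();print(s[i],c[i])
pts=np.argwhere(l==i)[:,::-1]
P=np.array([atz('w2',u,v,.018) for u,v in pts]);e=cv2.minEnclosingCircle((P[:,:2]*1000).astype('f4'));print('centroid',P.mean(0),'circ',e,'ext',np.ptp(P,0))
plan([P.mean(0)[0],P.mean(0)[1],.0135])
"
```

```text
[ 383  201   73   69 3960] [418.87525253 235.29065657]
centroid [0.45933317 0.02100525 0.018     ] circ ((460.1797790527344, 20.5657958984375), 32.04958724975586) ext [6.04214578e-02 6.24126035e-02 1.11022302e-16]
t 12.5 pos [ 0.4606 -0.0577  0.1466] jaw deg 89.83 down [ 0.004  -0.0121 -0.9999] w 0.0655 F [ 0.8  0.5 -0.6] T [ 0.01 -0.    0.03] q [-0.23 -0.2   1.96 -0.01  1.37 -1.79]
 shift cm [-0.2  13.21  8.03]
```

drive_tool:
  motion:
    - [0,0,0,0.7,0,0.2,-1]
    - [0,0,0,0,8.58,0,-1]
    - [0,0,0,0,8.58,0,-1]
    - [0,0,0,0,8.58,0,-1]
    - [0,0,0,0,8.58,0,-1]

```text
time: 13.0
position: [0.4592, -0.0615, 0.144]
tcp_rot: [0.676, -0.672, 0.217, -0.212]
force: [-0.7, 0.1, 0.4]
grip_width: 0.0928
```

drive_tool:
  motion:
    - [0,0,0,0,8.58,0,-1]
    - [0,0,0,0,8.58,0,-1]
    - [0,0,0,0,8.58,0,-1]
    - [0,0,0,0,8.58,0,-1]
    - [0,0,0,0,8.58,0,-1]

```text
time: 13.5
position: [0.4592, -0.0616, 0.144]
tcp_rot: [0.55, -0.548, 0.449, -0.443]
force: [-1.4, -0.7, 0.3]
grip_width: 0.0928
```

drive_tool:
  motion:
    - [-2,0,0,0,4.2,0,-1]
    - [-2,0,0,0,0,0,-1]
    - [-2,0,0,0,0,0,-1]
    - [-1.9,0,0,0,0,0,-1]
    - [0,0,0,0,0,0,-1]

```text
time: 14.0
position: [0.4466, 0.0182, 0.1444]
tcp_rot: [0.535, -0.533, 0.467, -0.461]
force: [-0.8, -0.1, -0.7]
grip_width: 0.0926
```

drive_tool:
  motion:
    - [0,3,0,0,0,0,-1]
    - [0,3,0,0,0,0,-1]
    - [0,3,0,0,0,0,-1]
    - [0,1.5,0,0,0,0,-1]
    - [0,0,0,0,0,0,-1]

```text
time: 14.5
position: [0.4443, 0.017, 0.0369]
tcp_rot: [-0.533, 0.534, -0.468, 0.46]
force: [-0.0, 0.2, -0.9]
grip_width: 0.093
```

```bash
python3 -c "
from h import *
plan([.460,.0215,.0135])"
```

```text
t 14.5 pos [0.4443 0.017  0.0369] jaw deg 7.97 down [-0.0094  0.006  -0.9999] w 0.093 F [-0.   0.2 -0.9] T [-0.1   0.07 -0.06] q [-0.08 -0.09  2.09  0.01  1.16 -0.22]
 shift cm [-0.21  2.32  1.64]
```

drive_tool:
  motion:
    - [-0.2,0,1.6,0.5,0,-0.4,-1]
    - [0,0,0,0,4,0,-1]
    - [0,0,0,0,4,0,-1]
    - [0,0,0,0,0,0,-1]

```text
time: 14.9
position: [0.4633, 0.0217, 0.0408]
tcp_rot: [-0.502, 0.498, -0.498, 0.502]
force: [-0.5, -0.9, -0.1]
grip_width: 0.0935
```

```bash
python3 -c "
from h import *
for i in range(1): plan([.460,.0215,.0135])
f=ctrl.grab_frame('wrist');plan([.460,.0215,.0135]);cv2.imwrite('pics/w3.png',f['frame'][:,:,::-1])"
```

```text
t 14.9 pos [0.4633 0.0217 0.0408] jaw deg -0.03 down [ 7.7e-03 -8.0e-04 -1.0e+00] w 0.0935 F [-0.5 -0.9 -0.1] T [-0.07  0.1   0.03] q [-0.06 -0.06  2.05 -0.    1.15 -0.06]
 shift cm [ 0.01  2.73 -0.35]
t 14.95 pos [0.4631 0.0218 0.0407] jaw deg 0.13 down [ 0.0077 -0.001  -1.    ] w 0.0931 F [0.3 0.6 0.2] T [-0.07  0.06  0.04] q [-0.06 -0.06  2.05 -0.    1.15 -0.07]
 shift cm [ 0.02  2.72 -0.33]
```

drive_tool:
  motion:
    - [0,1.3,-0.3,-0.3,0,0,-1]
    - [0,1,0,0,0,0,-1]
    - [0,0,0,0,0,0,-1]

```text
time: 15.25
position: [0.4573, 0.0228, 0.0143]
tcp_rot: [-0.5, 0.502, -0.5, 0.499]
force: [-0.2, 0.0, -0.6]
grip_width: 0.0931
```

```bash
python3 -c "
from h import *
plan([.460,.0215,.0135])"
```

```text
t 15.25 pos [0.4573 0.0228 0.0143] jaw deg 0.17 down [-0.0026 -0.0012 -1.    ] w 0.0931 F [-0.2  0.  -0.6] T [-0.08  0.09  0.01] q [-0.06 -0.02  2.07 -0.    1.1  -0.06]
 shift cm [0.13 0.08 0.27]
```

drive_tool:
  motion:
    - [0.13,0,0.25,0,0,0,-0.3]
    - [0,0,0,0,0,0,0.2]
    - [0,0,0,0,0,0,1]
    - [0,0,0,0,0,0,1]
    - [0,0,0,0,0,0,1]
  newtons: 25

```text
time: 15.75
position: [0.462, 0.0216, 0.0168]
tcp_rot: [0.501, -0.501, 0.498, -0.5]
force: [-0.6, -0.3, 1.2]
grip_width: 0.0587
```

drive_tool:
  motion:
    - [0,0,0,0,0,0,1]
    - [0,0,0,0,0,0,1]

```text
time: 15.95
position: [0.462, 0.0216, 0.0168]
tcp_rot: [0.501, -0.501, 0.499, -0.5]
force: [0.4, 1.2, 1.8]
grip_width: 0.0589
```

```bash
python3 -c "
from h import *
plan([.460,.0215,.0135]);grab('top','t3');grab('wrist','w3')
h=cv2.cvtColor(np.load('cal_w3.npz')['frame'],cv2.COLOR_RGB2HSV);print(proj('w3',[.46,.0215,.018]))"
```

```text
t 15.95 pos [0.462  0.0216 0.0168] jaw deg 0.14 down [ 0.0019 -0.0016 -1.    ] w 0.0589 F [0.4 1.2 1.8] T [-0.01  0.14 -0.  ] q [-0.06 -0.02  2.06 -0.    1.1  -0.06]
 shift cm [ 0.01  0.33 -0.2 ]
[316.71306544 299.52804608]
```

drive_tool:
  motion:
    - [0,-2,0,0,0,0,1]
    - [0,-4,0,0,0,0,1]
    - [0,-4,0,0,0,0,1]
    - [0,-4,0,0,0,0,1]
    - [0,-4,0,0,0,0,1]

```text
time: 16.55
position: [0.4611, 0.0218, 0.198]
tcp_rot: [-0.5, 0.501, -0.499, 0.5]
force: [0.6, -0.2, 0.4]
grip_width: 0.0592
```

drive_tool:
  motion:
    - [0,-3,0,0,0,0,1]
    - [2,0,3,0,0,0,1]
    - [2,0,3,0,0,0,1]
    - [2,0,3,0,0,0,1]
    - [2,0,3,0,0,0,1]

```text
time: 17.05
position: [0.5827, -0.0587, 0.2266]
tcp_rot: [-0.501, 0.501, -0.499, 0.5]
force: [0.1, 0.4, -0.3]
grip_width: 0.0589
```

drive_tool:
  motion:
    - [1.1,0,2.6,0,0,0,1]
    - [0,0,0,0,0,0,1]
    - [0,0,0,0,0,0,1]

```text
time: 17.35
position: [0.6074, -0.0689, 0.2259]
tcp_rot: [-0.5, 0.501, -0.499, 0.5]
force: [-0.4, -0.2, -0.5]
grip_width: 0.0588
```

```bash
python3 - <<'E'
from h import *
plan([.610,-.041,.20]);grab('wrist','w4')
p=proj('w4',[.608,-.04,.123]);print(p);u,v=p.astype(int)
f=np.load('cal_w4.npz')['frame'][:,:,::-1]
u0,v0=u-70,v-60
A=cv2.resize(f[v0:v0+120,u0:u0+140],None,fx=5,fy=5,interpolation=cv2.INTER_CUBIC)
g=f.copy()
for r,z,c in((22,.123,(0,0,255)),(26,.113,(0,255,0))):
    pass
A=cv2.convertScaleAbs(A,alpha=1.2)
for X,c in(((.610,-.041),(0,0,255)),((.606,-.038),(0,255,0))):
    P=np.array([proj('w4',[X[0]+.022*np.cos(t),X[1]+.022*np.sin(t),.123]) for t in np.linspace(0,6.3,60)])
    cv2.polylines(A,[(((P-[u0,v0]+.5)*5-.5)*1).astype(int)],True,c,1)
cv2.imwrite('pics/w4c.png',A);print(u0,v0)
E
```

```text
t 17.35 pos [ 0.6074 -0.0689  0.2259] jaw deg 0.11 down [-5.0e-04 -1.1e-03 -1.0e+00] w 0.0588 F [-0.4 -0.2 -0.5] T [-0.02  0.08  0.  ] q [-0.2   0.16  1.46 -0.    1.52 -0.2 ]
 shift cm [-2.79  2.59  0.27]
[321.71653002 209.73412703]
251 149
```

View pics/w4c.png

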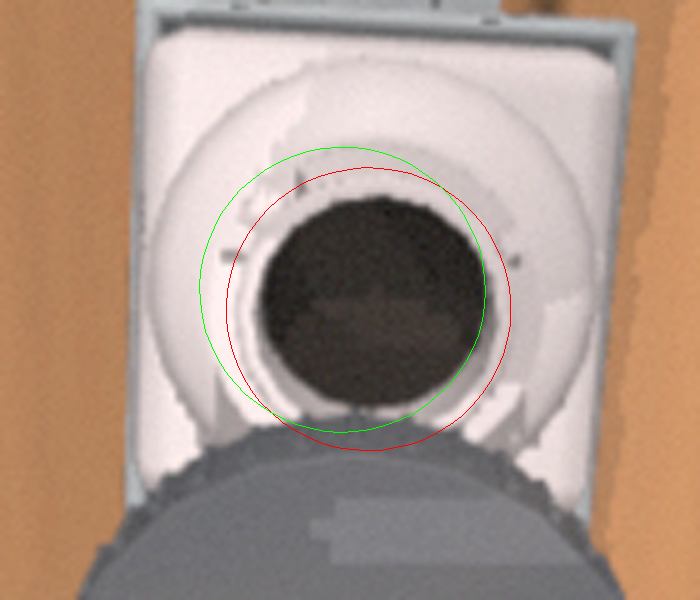

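The mouth hole spans crop x 262–490, y 197–407, so its centre is at (376,302); the held lid's outline apex is near (350,418) and its face edge near (350,458). I'll compare the lid's and mouth's positions in this same image to cancel the calibration error.

```bash
python3 - <<'E'
from h import *
from scipy.optimize import least_squares
s,M=st();f=np.load('cal_w4.npz')['frame'];g=cv2.GaussianBlur(f,(3,3),0).astype(float);v=g.mean(2)
c0=np.array([251,149])
# hole contour
m=(v<110).astype('uint8');m[230:]=0
n,l,sx,cc=cv2.connectedComponentsWithStats(m);i=l[149+58,251+75];print('hole',sx[i],cc[i])
cn=max(cv2.findContours((l==i).astype('uint8'),0,1)[0],key=len)[:,0,:]
P=np.array([atz('w4',*p,.123) for p in cn]);
def fit(P,r=None):
    if r is None: return least_squares(lambda q:np.hypot(P[:,0]-q[0],P[:,1]-q[1])-q[2],[P[:,0].mean(),P[:,1].mean(),.018],loss='soft_l1',f_scale=.0005).x
    return least_squares(lambda q:np.hypot(P[:,0]-q[0],P[:,1]-q[1])-r,[.607,-.07],loss='soft_l1',f_scale=.0005).x
q=fit(P);print('mouth',q.round(4),'xext',P[:,0].min(),P[:,0].max())
# lid bottom outline: going down each column, first dark pixel below row 215 
zb=s['position'][2]-.0078-.009;e=[]
for u in range(281,365):
    col=v[:,u];r=300
    while r>200 and col[r]<125: r-=1
    e.append((u,r+.5))
e=np.array(e);print(e[::12].tolist())
Q=np.array([atz('w4',*p,zb) for p in e]);print('lid bottom edge ctr',fit(Q,.030).round(4),fit(Q).round(4),'tcp',s['position'].round(4))
d=g[:,321];print('col',[(r,int(v[r,321])) for r in range(226,250)])
for z,y in((zb,.03),(zb+.018,.03)): print('pred apex',proj('w4',[s['position'][0],s['position'][1]+y,z]))
E
```

```text
hole [ 303  188   47   42 1558] [325.66046213 209.01732991]
mouth [ 0.611  -0.0397  0.0169] xext 0.5935076197496826 0.6291242567789733
[[281.0, 245.5], [293.0, 236.5], [305.0, 233.5], [317.0, 231.5], [329.0, 232.5], [341.0, 234.5], [353.0, 238.5]]
lid bottom edge ctr [ 0.6073 -0.0679] [ 0.6073 -0.0671  0.0293] tcp [ 0.6071 -0.0685  0.2263]
col [(226, 41), (227, 42), (228, 45), (229, 58), (230, 78), (231, 88), (232, 84), (233, 81), (234, 81), (235, 82), (236, 85), (237, 87), (238, 88), (239, 92), (240, 96), (241, 95), (242, 94), (243, 94), (244, 94), (245, 94), (246, 94), (247, 95), (248, 100), (249, 106)]
pred apex [320.35563685 231.73157463]
pred apex [320.29770703 239.89827187]
```

drive_tool:
  motion:
    - [-1.3,0,0.37,0,0,0,1]
    - [-1.4,0,0,0,0,0,1]
    - [0,3,0,0,0,0,1]
    - [0,2.5,0,0,0,0,1]
    - [0,0,0,0,0,0,1]
  newtons: 35

```text
time: 17.9
position: [0.6086, -0.0396, 0.168]
tcp_rot: [-0.5, 0.502, -0.5, 0.498]
force: [-0.9, 0.5, -0.3]
grip_width: 0.0589
```

drive_tool:
  motion:
    - [0,1,0,0,0,0,1]
    - [0,1,0,0,0,0,1]
    - [0,0.5,0,0,0,0,1]
    - [0,0,0,0,0,0,1]

```text
time: 18.3
position: [0.6112, -0.0418, 0.1463]
tcp_rot: [-0.5, 0.501, -0.499, 0.5]
force: [-0.5, 0.3, -0.1]
grip_width: 0.0586
```

```bash
python3 -c "
from h import *
plan([.6108,-.0415,.135])"
```

```text
t 18.3 pos [ 0.6112 -0.0418  0.1463] jaw deg 0.13 down [ 6.0e-04 -1.4e-03 -1.0e+00] w 0.0586 F [-0.5  0.3 -0.1] T [-0.08  0.08  0.02] q [-0.15  0.21  1.55 -0.    1.38 -0.15]
 shift cm [-0.03  1.13 -0.04]
```

drive_tool:
  motion:
    - [0,0.4,0,0,0,0,1]
    - [0,0.3,0,0,0,0,1]
    - [0,0,0,0,0,0,1]

```text
time: 18.6
position: [0.6113, -0.042, 0.1395]
tcp_rot: [-0.5, 0.501, -0.499, 0.5]
force: [0.0, -0.1, -0.2]
grip_width: 0.0586
```

drive_tool:
  motion:
    - [0,0.2,0,0,0,0,1]
    - [0,0.2,0,0,0,0,1]
    - [0,0,0,0,0,0,1]

```text
time: 18.9
position: [0.6113, -0.0419, 0.1355]
tcp_rot: [-0.5, 0.501, -0.499, 0.5]
force: [0.1, 0.3, -0.5]
grip_width: 0.059
```

```bash
python3 -c "
from h import *
plan([.6108,-.0415,.130])"
```

```text
t 18.9 pos [ 0.6113 -0.0419  0.1355] jaw deg 0.14 down [ 9.0e-04 -1.5e-03 -1.0e+00] w 0.059 F [ 0.1  0.3 -0.5] T [-0.13  0.08  0.04] q [-0.15  0.22  1.56 -0.    1.36 -0.15]
 shift cm [-0.04  0.55 -0.05]
```

drive_tool:
  motion:
    - [0,0.2,0,0,0,0,1]
    - [0,0,0,0,0,0,1]

```text
time: 19.1
position: [0.6117, -0.042, 0.1342]
tcp_rot: [0.501, -0.501, 0.498, -0.5]
force: [-0.0, -0.7, 3.0]
grip_width: 0.0587
```

drive_tool:
  motion:
    - [0,0.2,0,0,0,0,1]
    - [0,0,0,0,0,0,1]

```text
time: 19.3
position: [0.6121, -0.0424, 0.1331]
tcp_rot: [0.501, -0.5, 0.498, -0.501]
force: [-2.0, -0.8, 6.3]
grip_width: 0.0589
```

drive_tool:
  motion:
    - [0,0.15,0,0,0,0,1]
    - [0,0,0,0,0,0,1]

```text
time: 19.5
position: [0.6122, -0.0425, 0.1325]
tcp_rot: [-0.501, 0.501, -0.498, 0.501]
force: [-4.9, -2.4, 12.3]
grip_width: 0.0588
```

drive_tool:
  motion:
    - [0,0,-0.05,0,-4,0,1]
    - [0,0,0,0,-4,0,1]
    - [0,0,0,0,0,0,1]

```text
time: 19.8
position: [0.6109, -0.0419, 0.1303]
tcp_rot: [-0.534, 0.535, -0.462, 0.464]
force: [-0.3, -1.5, -0.8]
grip_width: 0.0587
```

drive_tool:
  motion:
    - [0,0,0,0,-4,0,1]
    - [0,0,0,0,-4,0,1]
    - [0,0,0,0,0,0,1]

```text
time: 20.1
position: [0.611, -0.0419, 0.1302]
tcp_rot: [-0.565, 0.565, -0.424, 0.426]
force: [-0.4, 0.1, -0.5]
grip_width: 0.0588
```

```bash
python3 -c "
from h import *
plan([.6108,-.0415,.130])"
```

```text
t 20.1 pos [ 0.611  -0.0419  0.1302] jaw deg 16.1 down [ 0.0012 -0.0015 -1.    ] w 0.0588 F [-0.4  0.1 -0.5] T [-0.09  0.1  -0.01] q [-0.15  0.23  1.56 -0.    1.35 -0.43]
 shift cm [-0.04  0.02 -0.  ]
```

Force vanished: the lugs dropped off the ridge ends. Feel for the floor of the thread start.

drive_tool:
  motion:
    - [0,0.15,0,0,0,0,1]
    - [0,0,0,0,0,0,1]

```text
time: 20.3
position: [0.6112, -0.0419, 0.129]
tcp_rot: [-0.565, 0.565, -0.425, 0.426]
force: [0.4, 0.8, 1.0]
grip_width: 0.0585
```

drive_tool:
  motion:
    - [0,0.15,0,0,0,0,1]
    - [0,0,0,0,0,0,1]

```text
time: 20.5
position: [0.6113, -0.0419, 0.1286]
tcp_rot: [0.565, -0.565, 0.424, -0.426]
force: [-4.4, -0.0, 8.0]
grip_width: 0.0592
```

```bash
python3 -c "
from h import *
plan([.6108,-.0415,.130])"
```

```text
t 20.5 pos [ 0.6113 -0.0419  0.1286] jaw deg 16.07 down [ 0.0022 -0.0017 -1.    ] w 0.0592 F [-4.4 -0.   8. ] T [0.05 0.68 0.  ] q [-0.15  0.23  1.57 -0.    1.35 -0.43]
 shift cm [-0.06 -0.14 -0.04]
```

Landed at TCP z 0.1288, lid centre about 2 mm below the rim, so it is in the thread. Screw clockwise, following 21 mm/turn.

drive_tool:
  motion:
    - [0,0,0,0,4,0,1]
    - [0,0.02,0,0,4,0,1]
    - [0,0.023,0,0,4,0,1]
    - [0,0.023,0,0,4,0,1]
    - [0,0,0,0,0,0,1]

```text
time: 21.0
position: [0.6118, -0.0421, 0.1277]
tcp_rot: [-0.5, 0.5, -0.499, 0.501]
force: [0.1, 0.0, 4.9]
grip_width: 0.0589
```

```bash
python3 -c "
from h import *
plan([.6108,-.0415,.130])"
```

```text
t 21.0 pos [ 0.6118 -0.0421  0.1277] jaw deg -0.0 down [ 0.0033 -0.0018 -1.    ] w 0.0589 F [0.1 0.  4.9] T [-0.13  0.07 -0.16] q [-0.15  0.23  1.57 -0.    1.34 -0.15]
 shift cm [-0.06 -0.23 -0.1 ]
```

drive_tool:
  motion:
    - [0,0.03,0,0,5,0,1]
    - [0,0.03,0,0,5,0,1]
    - [0,0.03,0,0,5,0,1]
    - [0,0.03,0,0,5,0,1]
    - [0,0.03,0,0,5,0,1]
  newtons: 45

```text
time: 21.5
position: [0.6116, -0.0425, 0.1263]
tcp_rot: [-0.38, 0.38, -0.595, 0.598]
force: [-1.7, -1.9, 6.9]
grip_width: 0.0586
```

drive_tool:
  motion:
    - [0,0.03,0,0,5,0,1]
    - [0,0.03,0,0,5,0,1]
    - [0,0.03,0,0,5,0,1]
    - [0,0,0,0,0,0,1]

```text
time: 21.9
position: [0.6113, -0.0424, 0.1253]
tcp_rot: [-0.299, 0.298, -0.64, 0.642]
force: [-2.6, -1.0, 7.2]
grip_width: 0.0589
```

```bash
python3 -c "
from h import *
plan([.6108,-.0415,.130])"
```

```text
t 21.9 pos [ 0.6113 -0.0424  0.1253] jaw deg -40.0 down [ 0.0021 -0.0023 -1.    ] w 0.0589 F [-2.6 -1.   7.2] T [-0.26  0.65 -0.14] q [-0.15  0.23  1.57 -0.    1.34  0.55]
 shift cm [-0.04 -0.47 -0.09]
```

drive_tool:
  motion:
    - [0,0.025,0,0,5,0,1]
    - [0,0.025,0,0,5,0,1]
    - [0,0.025,0,0,5,0,1]
    - [0,0,0,0,0,0,1]
  newtons: 60

```text
time: 22.3
position: [0.6109, -0.0423, 0.1244]
tcp_rot: [-0.213, 0.212, -0.674, 0.675]
force: [-4.6, -0.6, 7.9]
grip_width: 0.0584
```

```bash
python3 -c "
from h import *
plan([.6108,-.0415,.130])"
```

```text
t 22.3 pos [ 0.6109 -0.0423  0.1244] jaw deg -55.0 down [ 0.0014 -0.0021 -1.    ] w 0.0584 F [-4.6 -0.6  7.9] T [-0.14  0.9  -0.2 ] q [-0.15  0.23  1.57 -0.    1.34  0.81]
 shift cm [-0.03 -0.56 -0.07]
```

drive_tool:
  motion:
    - [0,0.02,0,0,5,0,1]
    - [0,0.02,0,0,5,0,1]
    - [0,0,0,0,0,0,1]

```text
time: 22.6
position: [0.6108, -0.0423, 0.1244]
tcp_rot: [-0.153, 0.153, -0.69, 0.691]
force: [-5.3, -0.3, 10.4]
grip_width: 0.0583
```

```bash
python3 -c "
from h import *
plan([.6108,-.0415,.130])"
```

```text
t 22.6 pos [ 0.6108 -0.0423  0.1244] jaw deg -64.99 down [ 0.0011 -0.0021 -1.    ] w 0.0583 F [-5.3 -0.3 10.4] T [-0.04  1.16 -0.13] q [-0.15  0.23  1.57 -0.    1.34  0.98]
 shift cm [-0.04 -0.56 -0.07]
```

drive_tool:
  motion:
    - [0,0.02,0,0,5,0,1]
    - [0,0.02,0,0,5,0,1]

```text
time: 22.8
position: [0.6108, -0.0423, 0.1244]
tcp_rot: [-0.093, 0.092, -0.7, 0.702]
force: [-8.1, -0.7, 14.8]
grip_width: 0.0585
```

```bash
python3 -c "
from h import *
plan([.6108,-.0415,.130]);print(st()[0]['effort'].round(2));grab('top','t5');grab('side','s5')
print(st()[0]['effort'].round(2),st()[0]['ft_torque'])
a=[]
for n,w in(('t5',(.61,-.041,.12)),('s5',(.61,-.041,.12))):
    f=np.load('cal_%s.npz'%n)['frame'][:,:,::-1];u,v=proj(n,w).astype(int);a.append(cv2.resize(f[v-40:v+40,u-40:u+40],None,fx=5,fy=5,interpolation=cv2.INTER_CUBIC))
cv2.imwrite('pics/m5.png',np.hstack(a))"
```

```text
t 22.8 pos [ 0.6108 -0.0423  0.1244] jaw deg -74.99 down [ 0.0013 -0.0021 -1.    ] w 0.0585 F [-8.1 -0.7 14.8] T [0.03 1.67 0.28] q [-0.15  0.23  1.57 -0.    1.34  1.16]
 shift cm [-0.02 -0.56 -0.07]
[  0.38 -51.71 -43.82   0.57  -3.07  -1.71]
[  0.53 -52.45 -44.29   0.34  -2.9    1.31] [ 0.03611314  1.56287111 -0.15540561]
```

drive_tool:
  motion:
    - [0,0,0,0,8,0,1]

```text
time: 23.0
position: [0.6108, -0.042, 0.1244]
tcp_rot: [-0.045, 0.044, -0.705, 0.706]
force: [-4.7, 2.6, 6.5]
grip_width: 0.0581
```

```bash
python3 -c "
from h import *
plan([.6108,-.0415,.130]);print(st()[0]['effort'].round(2))"
```

```text
t 23.0 pos [ 0.6108 -0.042   0.1244] jaw deg -82.83 down [ 0.0013 -0.0018 -1.    ] w 0.0581 F [-4.7  2.6  6.5] T [0.71 0.98 0.21] q [-0.15  0.23  1.57 -0.    1.34  1.29]
 shift cm [-0.   -0.56 -0.05]
[ -0.8  -52.88 -44.47  -0.29  -2.66  -4.83]
```

drive_tool:
  motion:
    - [0,0,0,0,8,0,1]

```text
time: 23.1
position: [0.6109, -0.0418, 0.1243]
tcp_rot: [0.006, -0.007, -0.707, 0.708]
force: [-8.0, 3.9, 15.4]
grip_width: 0.0582
```

```bash
python3 -c "
from h import *
plan([.6108,-.0415,.130]);print(st()[0]['effort'].round(2))"
```

```text
t 23.1 pos [ 0.6109 -0.0418  0.1243] jaw deg -91.07 down [ 0.0015 -0.0016 -1.    ] w 0.0582 F [-8.   3.9 15.4] T [0.52 1.6  0.72] q [-0.15  0.23  1.57 -0.    1.34  1.44]
 shift cm [ 0.01 -0.57 -0.03]
[ -1.59 -52.4  -44.55  -0.1   -3.2   -2.34]
```

drive_tool:
  motion:
    - [0,0,0,0,0,0,1]

```text
time: 23.2
position: [0.6111, -0.0419, 0.1243]
tcp_rot: [0.006, -0.007, -0.706, 0.708]
force: [-4.9, 0.4, 11.2]
grip_width: 0.0581
```

```bash
python3 -c "
from h import *
plan([.6108,-.0415,.130]);print(st()[0]['effort'].round(2))"
```

```text
t 23.2 pos [ 0.6111 -0.0419  0.1243] jaw deg -91.1 down [ 0.0019 -0.0017 -1.    ] w 0.0581 F [-4.9  0.4 11.2] T [ 0.02  1.   -0.32] q [-0.15  0.23  1.57 -0.    1.34  1.44]
 shift cm [ 0.03 -0.57 -0.04]
[  0.59 -53.13 -43.87   0.26  -1.9    1.96]
```

drive_tool:
  motion:
    - [0,0,0,0,8.5,0,1]
    - [0,0,0,0,8.5,0,1]
  newtons: 60

```text
time: 23.4
position: [0.6109, -0.0411, 0.1243]
tcp_rot: [0.11, -0.111, -0.698, 0.698]
force: [-9.4, 7.8, 14.8]
grip_width: 0.0587
```

```bash
python3 -c "
from h import *
plan([.6108,-.0415,.130]);print(st()[0]['effort'].round(2))"
```

```text
t 23.4 pos [ 0.6109 -0.0411  0.1243] jaw deg -108.05 down [ 1.4e-03 -5.0e-04 -1.0e+00] w 0.0587 F [-9.4  7.8 14.8] T [0.82 1.96 1.71] q [-0.15  0.23  1.57 -0.    1.34  1.74]
 shift cm [-0.   -0.57  0.04]
[ -5.53 -52.62 -44.63  -1.81  -2.99  -1.9 ]
```

drive_tool:
  motion:
    - [0,0,0,0,8.5,0,1]

```text
time: 23.5
position: [0.6112, -0.0415, 0.1239]
tcp_rot: [0.162, -0.163, -0.688, 0.689]
force: [-9.0, 2.9, 10.8]
grip_width: 0.0583
```

```bash
python3 -c "
from h import *
plan([.6108,-.0415,.130]);print(st()[0]['effort'].round(2))
grab('wrist','w6')"
```

```text
t 23.5 pos [ 0.6112 -0.0415  0.1239] jaw deg -116.55 down [ 0.0021 -0.0015 -1.    ] w 0.0583 F [-9.   2.9 10.8] T [0.86 1.39 1.31] q [-0.15  0.23  1.57 -0.    1.34  1.88]
 shift cm [ 0.04 -0.61  0.02]
[ -0.56 -54.63 -44.97   0.53  -1.92  -1.63]
```

Torque reached 1.3–1.7 N m against a hard stop. Release, back off upward, and check.

drive_tool:
  motion:
    - [0,0,0,0,0,0,1]
    - [0,-0.1,0,0,0,0,-0.7]
    - [0,-0.1,0,0,0,0,-0.7]
    - [0,0,0,0,0,0,-0.7]
    - [0,0,0,0,0,0,-0.7]

```text
time: 24.05
position: [0.6108, -0.0419, 0.1244]
tcp_rot: [0.161, -0.162, -0.688, 0.689]
force: [-0.1, -0.1, 0.5]
grip_width: 0.0783
```

drive_tool:
  motion:
    - [0,-2,0,0,0,0,-0.7]
    - [0,-3,0,0,0,0,-0.7]
    - [0,-3,0,0,0,0,-0.7]
    - [0,-3,0,0,0,0,-0.7]
    - [0,0,0,0,0,0,-0.7]

```text
time: 24.55
position: [0.6134, -0.0421, 0.2405]
tcp_rot: [0.158, -0.165, -0.688, 0.689]
force: [0.2, 0.2, 0.3]
grip_width: 0.0792
```

drive_tool:
  motion:
    - [0,-3,0,0,-8,0,-0.7]
    - [0,-3,0,0,-8,0,-0.7]
    - [0,0,0,0,-8,0,-0.7]
    - [-2,0,0,0,0,0,-0.7]
    - [-2,0,0,0,0,0,-0.7]

```text
time: 25.05
position: [0.6511, -0.0433, 0.2946]
tcp_rot: [0.014, -0.015, -0.706, 0.708]
force: [0.1, 0.1, -0.1]
grip_width: 0.079
```

```bash
python3 -c "
from h import *
plan([.6108,-.0415,.130]);grab('side','s7');grab('top','t7');grab('wrist','w7')
a=[]
for n,c in(('t7',(335,205)),('s7',(380,235)),):
    f=np.load('cal_%s.npz'%n)['frame'][:,:,::-1];u,v=c;a.append(cv2.resize(f[v-60:v+60,u-80:u+80],None,fx=2.5,fy=2.5,interpolation=cv2.INTER_CUBIC))
a=np.hstack(a);w=np.load('cal_w7.npz')['frame'][:,:,::-1][:240]
cv2.imwrite('pics/m7.png',np.vstack([a,cv2.resize(w,(800,300))]))"
```

```text
t 25.05 pos [ 0.6511 -0.0433  0.2946] jaw deg -92.34 down [ 0.0015 -0.0016 -1.    ] w 0.079 F [ 0.1  0.1 -0.1] T [ 0.    0.18 -0.  ] q [-0.14  0.26  1.23 -0.    1.65  1.47]
 shift cm [ 4.06 16.45 -0.04]
```

View pics/m7.png

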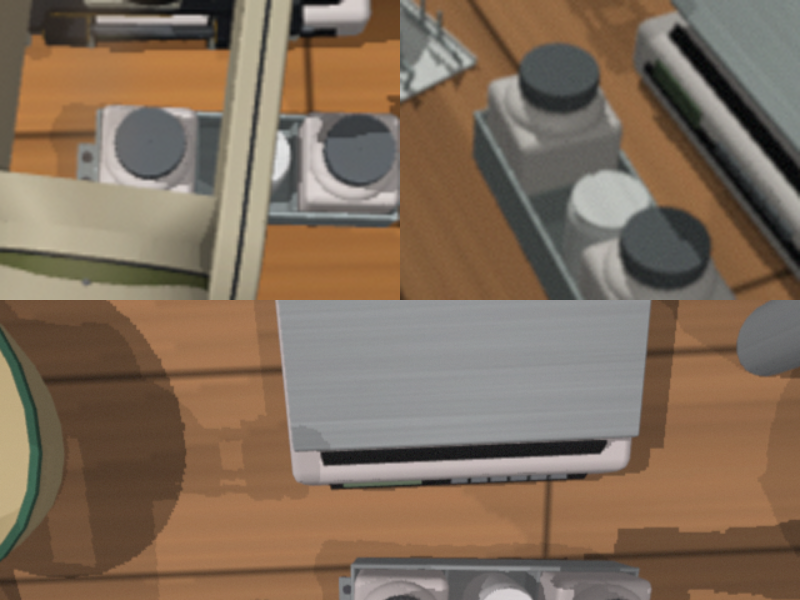

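Picture: the lid sits level on the open jar (side crop about (560,75)), as on the closed jar; tin, closed jar and caddy look unmoved. One numeric height check, then hand in.

```bash
python3 -c "
from h import *
print('lid top',tri(('t7',315.4,202.2),('s7',363.6,204.2)));print('closed top',tri(('t7',399,204.2),('s7',405.6,269.4)))
s,_=st();print(s['time'],s['force'].round(1))
ctrl.sign_off()"
```

```text
lid top (array([ 0.61092197, -0.04452898,  0.12296862]), np.float64(0.00038119759243669237))
closed top (array([ 0.60047051, -0.22011621,  0.12819452]), np.float64(0.00030332632919336173))
25.2 [ 0.8  0.5 -0.4]
the job is handed in; nothing more can be done
```

The lid is on the jar and screwed down tight. I handed the job in at 25.2 s, and `sign_off` reported no verdict.

**What I did**
1. I pinched the lid out of the rack and leaned it over. The first lean, towards the base, hit the j3 limit at 2.5 rad, so I straightened up and leaned it sideways instead.
2. I laid the lid down outer face up and took it again across the 60 mm.
3. I set it on the mouth. It touched with its centre about 4 mm above the rim.
4. I turned it back about 16°. The force vanished and it seated about 2 mm below the rim, in the thread start.
5. I screwed it down until the height stopped changing, then kept turning as the fingers slipped on the lid. The turning torque read 1.3–1.7 N m at the end.
6. I let go and moved clear.

**Last checks**
- **Depth:** the tool stopped at 0.124 m, which puts the lid's centre about 6.4 mm below the rim. The range is 6.0–7.5 mm.
- **Picture:** the lid sits level on the jar in its bay. The closed jar, tin and caddy look unmoved, and the arm touches nothing.
- **Lid height:** from two cameras the lid's top is at 0.123 m, against an expected 0.1255 m. The closed jar came out at 0.128 m against 0.126 m. Both are off by about the 2 mm calibration error, so this does not confirm the depth exactly.
- **Torque:** earlier at-rest readings, while still tightening, fell to about zero or slightly negative. The 1.3–1.7 N m holds only for the moments of turning, and I did not measure the clamping force after letting go.

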